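Close the stencil jig over a fuel cap, pin it and hold it shut for spraying

ROBOT

A 7-joint arm with a two-finger parallel gripper is mounted at the origin on the work surface. World frame = base frame: x ahead of the robot, y to its left, z up, the work surface at z = 0. Lengths are in m, angles in rad, forces in N, time in s.
With the tool pointing down it reaches from about 0.4 to 0.85 m from the base axis. Payload 4.5 kg.
Tool frame: the origin (TCP) lies at the very end of the fingers, on their centre line; the grasp point (between the pads) lies 19 mm behind it (r.grip_point_offset is the distance from the TCP to the grasp point, in m); z points along the fingers, y is the line along which they close (so a half turn about z gives the same grasp; the last joint's range is limited). The gripper opens to 88 mm and grips with 3 to 60 N. Pads are 18 mm wide; open, the fingers measure 123 mm over their backs; the gripper's body (75 mm by 187 mm) begins 45 mm behind the grasp point.
Start: joints at [1.302, 0.689, -0.195, 1.565, 0.157, 0.902, -0.215], TCP at [0.186, -0.597, 0.239] pointing down, gripper open.
Joint ranges: [-3.01, 3.01], [-0.46, 2.08], [-1.47, 1.51], [0.13, 2.56], [-1, 4.14], [0.04, 2.09], [-2.66, 2.66]. Speed limits (rad/s): [2.57, 2.57, 3.14, 3.14, 3.14, 3.14, 3.14].

INTERFACE

Orientations are given as a unit quaternion [x, y, z, w].
In Python, from plant import r gives the robot as it stands.
- The arm moves only by the tool carry_out, never from a script. Its argument "rows" is a list of rows, each a list of 3 entries, a list of its own where there are three numbers: the shift along the tool's x, y, z in cm, then the turn, a rotation vector about the tool's x, y, z in degrees, then the closure, from 0 (fully open) to 1 (shut). A call has 1 to 12 rows; each row is the pose to reach, as a shift and turn from the pose commanded when the call began, along the tool's axes at that moment; what a row does not reach only later rows make up. A row lasts 1/10 s, in which the tool goes at most 50 mm and 8.59 degrees, less where a joint would pass 70% of its speed; a pose out of reach is approached as far as the arm can. A call with a gripper value outside its range is refused whole. The fingers move at their own pace and stop on an object; "newtons" is the grip in N (left out, the last holds). Time passes only in rows, so rows that repeat a pose let the fingers close. It gives the time, the measured TCP pose, the force, the opening and the grip force at its end, in the units of the state.
- r.get_state(): the state, without advancing time (a new reading comes with each control period).
- r.snapshot(name): name is "scene" or "top" or "wrist"; returns a dict with "image" (384x512x3 uint8, red, green, blue), "fx", "fy", "cx", "cy" (pixels), "pose" (4x4, takes a point from camera to world coordinates). Camera axes: x right, y up, looking along -z (the intrinsics and any distortion apply to the point x, -y, -z); pixel columns grow to the right and rows downward; lengths in m; the calibration is good to about 2 mm. A picture is of the moment at which its call begins. There is no depth.
- r.finish_job(): hands the job in; it is judged then, once.
The state is a dict: "clock": time; "q": joint angles; "qd": joint speeds; "joint_torque": joint torques, N m; "tool_pos": TCP position; "eef_rot": TCP orientation; "contact_force": force on the tool from outside, world axes, zero at the start; "moment": the same for the moment, N m; "opening": opening from 0.0 (shut) to 1.0 (fully open); "finger_force": force on a finger pad.
Only numpy, scipy, OpenCV 4.12 (cv2) and the standard library are available. Lean on these libraries where they do the work, as an engineer would, in place of code of your own. Each camera call takes 0.05 s, during which the arm holds its last target. There are 200 camera calls.

TASK

The pink fuel cap already lies in the jig's nest, ready to have its stripes sprayed: swing the hinged stencil leaf down onto it without slamming it, then take the pin with the red knob out of the wooden block and push it down through the hole in the leaf's red tab and on into the post below it. The nest is sprung, so finish while holding: keep your grip on the red knob and keep pressing it down, with the pin's collar flat on the tab and the leaf fully shut, as you would while spraying with the other hand. Leave the pin with the black knob and the paint things standing where they are.

Things in the scene. Friction and masses are not known exactly. Their poses are not given: they have to be found in the camera images.
- jig: Masking jig screwed to the bench: grey base plate 180 (x) x 250 (y) x 12 mm. Origin: centre of its underside; z up, y from post to hinge. Hinge axis along x at y=100, z=40.5 mm, between lugs at x=-82 and 82 mm, 46 mm high. Nest with cap at x=y=0; post at y=-95 mm; rests 38 mm high at x=-66 and 66, y=-55 mm.
- leaf (a joint): Hinge angle of the stencil leaf (rad): 0 = fully shut (level, its top 43 mm above the bench), 1.57 = upright, stop at 1.95; opens up and away from the post. Starts near upright. Stiff hinge: the 0.34 kg leaf stays where left; 0.8 N m moves it down. The cap stands 3.5 mm proud: the laid-down leaf rests at, and springs back to, 0.05 to 0.06 (hole 10 mm above its shut place).
- leaf_hinge (a point): Middle of the leaf's hinge axis. x along the axis, -y along the leaf away from the hinge, z out of its outer (when shut, upper) face. Leaf: aluminium plate 150 mm wide (x), 5 mm thick, three stripe slots, reaching 170 mm from the axis; 5 mm high ribs on the outer face's side edges. A red tab, 52 mm wide, in the middle, goes on to 217 mm.
- leaf_hole (a point): Centre of the 12 mm round hole in the red tab, at the outer (upper) face, 195 mm from the hinge axis. Axes as leaf_hinge.
- post_hole (a point): Mouth of the 12 mm round hole in the top of the steel post (34 x 34 mm, top 38 mm above the bench), 26 mm deep. It lies right under the leaf's hole when the leaf is shut. z up.
- cap: Round fuel filler cap cover, pink, 80 mm across, 14 mm thick, lying loose in the nest. Origin: centre of its underside.
- nest (a joint): How far the black sprung nest under the cap is pressed down (m), 0 = fully up. About 20 N start it moving, about 26 N press it down the 3.5 mm that the shut leaf needs; through the leaf that is about 9 N of push on the pin to shut it, and at least 5 N to keep it shut.
- nest_floor (a point): Centre of the nest's floor, on which the cap lies; a 4 mm high rim with a bore of 84 mm surrounds it.
- pin: Locating pin, red knob, 60 g, upright in one of the block's two holes. Origin: on its axis at the collar's underside, where the 10 mm steel shank begins; z up the axis. Shank 28 mm long, its last 7 mm tapering to 4 mm. Collar 22 mm across, 4 mm thick; neck 12 mm across; round knob 26 mm across from z = 14 to 42 mm: grip it there.
- pin_tip (a point): Tip of the red pin's shank, 28 mm under the pin's origin.
- pin_block: Wooden block 140 (x) x 60 (y) x 42 mm (z), fixed to the bench, origin at the centre of its underside. Two 13 mm holes, 34 mm deep, at x = -40 and +40 mm hold the two pins, collars resting on the block's top.
- short_pin: The other pin, black knob, shank only 16 mm, otherwise the same shape and origin. Stands in the other hole of the block. Not to be used.
- paint_cup: Pink paint cup, 60 mm across, 45 mm high, standing on the bench; origin at the centre of its underside. Bystander.
- tape_roll: Roll of blue masking tape lying flat, 100 mm across, 24 mm high; origin at the centre of its underside. Bystander.
- paint_bottle: Teal paint bottle with black cap, 36 mm across, 85 mm high; origin at the centre of its underside. Bystander.
Mind the look-alikes: they are no part of the job. Of the things that look like the cap, the larger one is meant. Several things have the shape of the pin; the one meant has the colours described above.

How it is judged:
By the outcome, as a careful person would: the job done as asked, in the order asked, and still so for the second after the job is handed in, while the arm keeps its last pose, push and grip.
It also fails if it takes over 50 s, if anything falls off the work surface, if the arm or the gripper's body presses on something with over 40 N, if the wrist force passes 120 N, or if a joint passes its speed limit or range.

## Working session

There is one attempt and no reset: what is moved stays moved. The work goes in short steps, Python scripts to look and compute and a tool call to move; the robot and the scene stay as the last step left them, time stands still between calls to the robot, and variables do not carry over. Pictures are saved under pics/ and viewed, at most 13 in all, crops included, and the job is handed in when it is done.

Besides the shell and the picture viewer there is one more tool, called as name(argument=value, ...) on one line, values as JSON. carry_out: Moves the arm, as the interface text tells. Its arguments: {"type":"object","properties":{"rows":{"type":"array"},"newtons":{"type":"number"}},"required":["rows"]}

```bash
ls; mkdir -p pics; python3 - <<'E'
from plant import r
import cv2, json
s=r.get_state(); print({k:(v if not hasattr(v,'tolist') else v.tolist()) for k,v in s.items()}, r.grip_point_offset)
ims=[]
for n in ["scene","top"]:
    d=r.snapshot(n); cv2.imwrite(f"pics/{n}0.png",d["image"][:,:,::-1]); print(n,{k:v for k,v in d.items() if k!='image'})
E
```

```text
pics
{'clock': 0.0, 'q': [1.3017798821695, 0.6899837322939557, -0.19454471488108502, 1.5663432178063803, 0.15732991600371868, 0.902490010087679, -0.21509458495306796], 'qd': [2.431730253729438e-05, -0.0004388193990006443, -0.000325460210959171, 0.0009309490195007911, -0.0003065428004475605, -0.0006054896368196768, -0.0003774443353658003], 'joint_torque': [0.00028651486900344025, -52.7562940120697, -1.2665197625756264, -15.342825651168823, -0.052546398947015405, 0.0066282073385082185, 0.00017335714346700115], 'tool_pos': [0.186155031779214, -0.5959731578742913, 0.2379111898393264], 'eef_rot': [0.9885492861599096, 0.15089557361654551, -0.0002043450294941357, -0.0008904710977416208], 'contact_force': [0.26399128985727177, -0.16778933300706372, -0.3317512926334583], 'moment': [-0.01443187153725222, 0.025879327433429723, -0.004953029599242402], 'finger_force': 0.0, 'opening': 0.9996991479549545} 0.0187
scene {'fx': 397.59566088977084, 'fy': 397.59566088977084, 'cx': 261.8331109223078, 'cy': 193.4106007974245, 'pose': array([[ 0.57126261, -0.47189683,  0.67154479,  1.25530645],
       [ 0.82073581,  0.33560457, -0.46234436, -0.43471781],
       [-0.00719466,  0.8152809 ,  0.57902097,  0.65077967],
       [ 0.        ,  0.        ,  0.        ,  1.        ]])}
top {'fx': 368.4095665882877, 'fy': 368.4095665882877, 'cx': 260.51600564189505, 'cy': 195.17748460802062, 'pose': array([[-0.00368366,  0.99322477, -0.11615069,  0.46997129],
       [-0.99994257, -0.00482752, -0.0095683 ,  0.03876368],
       [-0.0100642 ,  0.11610877,  0.99318551,  1.07886185],
       [ 0.        ,  0.        ,  0.        ,  1.        ]])}
```

View pics/scene0.png

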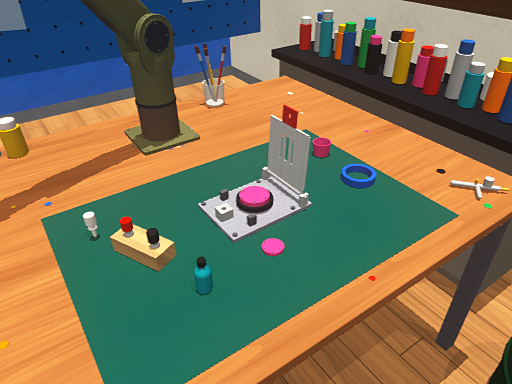

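View pics/top0.png

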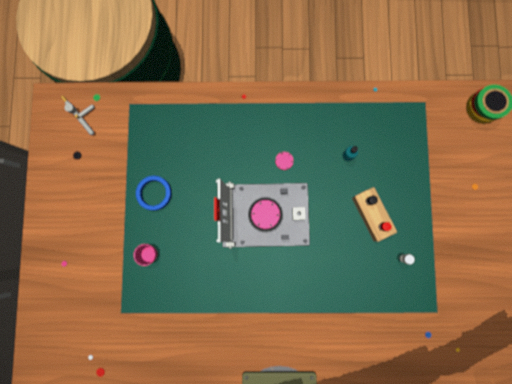

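The scene view shows the jig with its leaf upright at about (288,155), post at (224,212), red knob at (126,224), black knob at (153,236) and a white pin look-alike at (90,219). In the top view the cap is at (265,214), post (299,213), hinge (227,214), red knob (386,226) and black knob (372,200).

```bash
cat > h.py <<'E'
import numpy as np, cv2
from plant import r
from scipy.spatial.transform import Rotation as R
def snap(n): return r.snapshot(n)
def ray(d,u,v):
    P=d["pose"]; c=np.array([(u-d["cx"])/d["fx"],-(v-d["cy"])/d["fy"],-1]); return P[:3,3],P[:3,:3]@c
def plane(d,u,v,z):
    o,w=ray(d,u,v); return o+w*(z-o[2])/w[2]
def proj(d,p):
    c=d["pose"][:3,:3].T@(np.array(p)-d["pose"][:3,3]); return np.array([d["cx"]+d["fx"]*c[0]/-c[2],d["cy"]-d["fy"]*c[1]/-c[2]])
def tri(obs):
    A=np.zeros((3,3));b=np.zeros(3)
    for d,u,v in obs:
        o,w=ray(d,u,v);w=w/np.linalg.norm(w);M=np.eye(3)-np.outer(w,w);A+=M;b+=M@o
    return np.linalg.solve(A,b)
def blobs(im,lo,hi,amin=15):
    h=cv2.cvtColor(im,cv2.COLOR_RGB2HSV); m=cv2.inRange(h,np.array(lo),np.array(hi))
    n,l,s,c=cv2.connectedComponentsWithStats(m)
    return [(c[i].round(2).tolist(),s[i].tolist()) for i in range(1,n) if s[i][4]>=amin]
E
python3 - <<'E'
from h import *
T=snap("top");S=snap("scene")
for n,d in (("top",T),("scene",S)):
    print(n,"red",blobs(d["image"],(0,180,80),(6,255,255)))
    print(n,"pink",blobs(d["image"],(158,120,120),(174,255,255),60))
    print(n,"grey",blobs(d["image"],(0,0,110),(180,60,255),60) if n=="top" else "")
c=T["image"][165:265,200:320]; cv2.imwrite("pics/topc.png",cv2.resize(c,None,fx=6,fy=6,interpolation=cv2.INTER_CUBIC)[:,:,::-1])
c=S["image"][95:245,190:320]; cv2.imwrite("pics/scc.png",cv2.resize(c,None,fx=4,fy=4,interpolation=cv2.INTER_CUBIC)[:,:,::-1])
E
```

```text
top red [([216.25, 208.78], [215, 198, 4, 22, 73]), ([385.81, 226.23], [381, 222, 10, 9, 69]), ([100.03, 371.83], [96, 368, 9, 9, 60])]
top pink [([283.96, 160.5], [276, 152, 17, 18, 231]), ([265.04, 213.9], [251, 200, 29, 29, 646]), ([145.84, 254.19], [134, 244, 22, 22, 283])]
top grey [([68.29, 106.27], [65, 101, 8, 11, 66]), ([84.82, 118.65], [74, 105, 20, 30, 173]), ([218.39, 188.14], [216, 178, 5, 22, 88]), ([269.21, 215.16], [222, 181, 88, 68, 4111]), ([218.42, 231.65], [216, 220, 5, 23, 92]), ([409.01, 258.99], [404, 254, 11, 11, 99]), ([278.52, 368.2], [262, 366, 34, 5, 83])]
scene red [([304.85, 36.81], [299, 24, 13, 26, 265]), ([432.75, 71.19], [421, 46, 26, 49, 716]), ([220.1, 72.07], [218, 61, 5, 24, 30]), ([289.62, 116.02], [283, 105, 15, 23, 242]), ([126.02, 223.81], [120, 217, 13, 15, 152]), ([371.88, 277.96], [369, 276, 7, 5, 26])]
scene pink [([375.55, 39.39], [370, 35, 12, 10, 97]), ([420.67, 70.57], [413, 54, 18, 34, 357]), ([321.04, 146.41], [312, 137, 19, 20, 290]), ([254.01, 195.96], [239, 186, 31, 21, 513]), ([272.41, 246.51], [262, 238, 22, 18, 317])]
scene grey
```

View pics/topc.png

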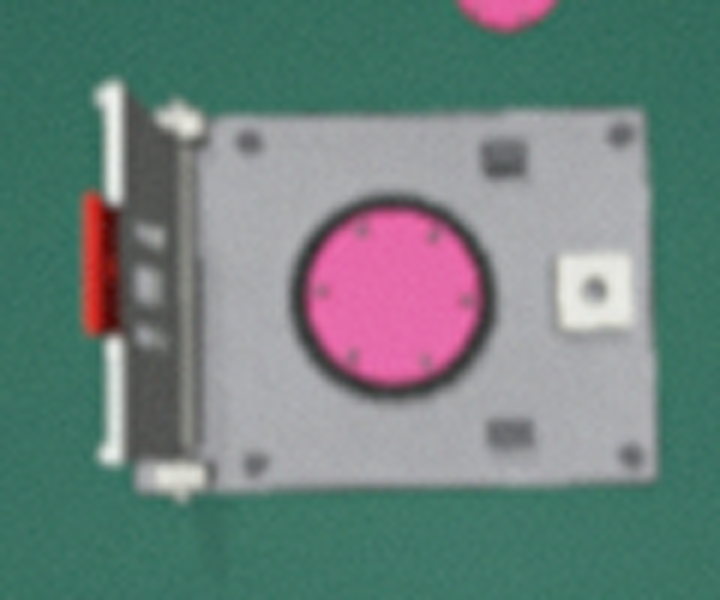

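View pics/scc.png

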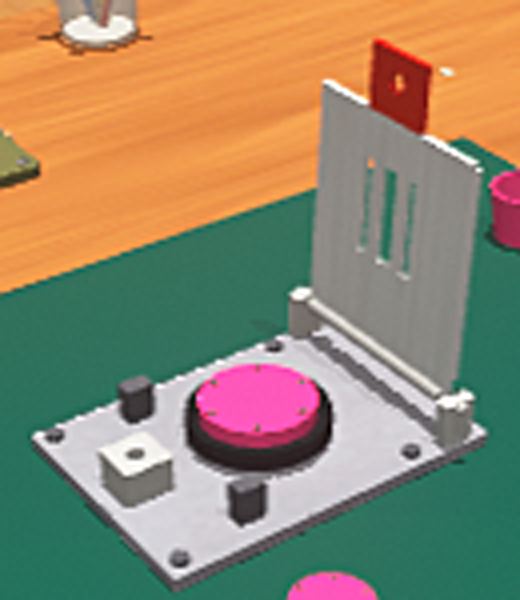

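The crops show the post hole at top (298.8,213.1) and scene (223.6,207.9), the leaf hole at scene (289.4,115.4), and the lugs at top about (230,185) and (230,244).

```bash
python3 - <<'E'
from h import *
np.set_printoptions(precision=4,suppress=True)
T=snap("top");S=snap("scene")
print("post top/scene/tri",plane(T,298.8,213.1,.038),plane(S,223.6,207.9,.038),tri([(T,298.8,213.1),(S,223.6,207.9)]))
print("cap tri",tri([(T,265.04,213.9),(S,254,196)]), plane(T,265.04,213.9,.0415))
cr=lambda x,y:((x+.5)/6-.5+200,(y+.5)/6-.5+165)
for n,p in dict(lugA=(183,120),lugB=(180,478)).items(): print(n,plane(T,*cr(*p),.046))
for p in [(643,110),(655,483)]: print("corner",plane(T,*cr(*p),.012))
K=tri([(T,385.81,226.23),(S,126.02,223.81)]);print("red",K,plane(T,385.81,226.23,.07),plane(S,126.02,223.81,.07))
for n,hi in (("T",T),("S",S)):
    pass
print("blk",plane(T,372.5,200.3,.07))
ex,w=[],None
# leaf hole from scene ray; plane through hinge: solve angle
E
```

```text
post top/scene/tri [ 0.5402 -0.0592  0.038 ] [ 0.5405 -0.0606  0.038 ] [ 0.54   -0.0597  0.0373]
cap tri [0.538  0.0352 0.0338] [0.5381 0.0362 0.0415]
lugA [0.6214 0.1349 0.046 ]
lugB [0.4537 0.1353 0.046 ]
corner [ 0.6302 -0.0863  0.012 ]
corner [ 0.45   -0.0887  0.012 ]
red [ 0.5011 -0.2924  0.0704] [ 0.5012 -0.2921  0.07  ] [ 0.5003 -0.2926  0.07  ]
blk [ 0.5723 -0.2588  0.07  ]
```

```bash
cat >> h.py <<'E'
H=np.array([.5378,.1352,.0405]); POST=np.array([.5402,-.0598,.038]); EY=np.array([-.012,1,0])
def go(*pts,yaw=90):
    s=r.get_state(); p=np.array(s["tool_pos"]); Q=R.from_quat(s["eef_rot"])
    D=R.from_euler('z',yaw,degrees=True)*R.from_quat([1,0,0,0])
    print("rotvec",(Q.inv()*D).as_rotvec(degrees=True).round(2),"pos",p.round(4),"F",np.round(s["contact_force"],1),"op",round(s["opening"],3),"t",round(s["clock"],2))
    for t in pts: print(t,"-> cm",(Q.inv().apply(np.array(t)-p)*100).round(2))
E
python3 - <<'E'
from h import *
S=snap("scene")
for th in np.arange(1.4,1.95,.05):
    p=H+ -EY*(.195*np.cos(th)+.0025*np.sin(th))+np.array([0,0,.195*np.sin(th)-.0025*np.cos(th)])
    print(round(th,2),p.round(4),proj(S,p).round(1))
go([.25,-.56,.36],[.538,.26,.36])
E
```

```text
1.4 [0.5382 0.0996 0.2322] [274.9 121.1]
1.45 [0.5381 0.1092 0.2338] [278.  119.6]
1.5 [0.538  0.1189 0.2348] [281.2 118.2]
1.55 [0.5379 0.1286 0.2354] [284.3 117. ]
1.6 [0.5378 0.1384 0.2355] [287.4 115.9]
1.65 [0.5376 0.1481 0.2351] [290.4 115.1]
1.7 [0.5375 0.1578 0.2342] [293.4 114.5]
1.75 [0.5374 0.1675 0.2328] [296.4 114. ]
1.8 [0.5373 0.1771 0.231 ] [299.3 113.8]
1.85 [0.5372 0.1865 0.2286] [302.1 113.7]
1.9 [0.5371 0.1959 0.2258] [304.8 113.8]
rotvec [-2.000e-02 -1.000e-02 -7.265e+01] pos [ 0.1863 -0.5965  0.2386] F [-0.4  0.1 -1.4] op 1.001 t 0.35
[0.25, -0.56, 0.36] -> cm [  7.17  -1.59 -12.14]
[0.538, 0.26, 0.36] -> cm [ 59.11 -71.26 -12.13]
```

carry_out(rows=[[[7.2,-1.6,-12.1],[0,0,-20],1],[[7.2,-1.6,-12.1],[0,0,-30],1],[[7.2,-1.6,-12.1],[0,0,-40],1],[[59.1,-71.3,-12.1],[0,0,-72.6],1],[[59.1,-71.3,-12.1],[0,0,-72.6],1],[[59.1,-71.3,-12.1],[0,0,-72.6],1],[[59.1,-71.3,-12.1],[0,0,-72.6],1],[[59.1,-71.3,-12.1],[0,0,-72.6],1],[[59.1,-71.3,-12.1],[0,0,-72.6],1],[[59.1,-71.3,-12.1],[0,0,-72.6],1],[[59.1,-71.3,-12.1],[0,0,-72.6],1],[[59.1,-71.3,-12.1],[0,0,-72.6],1]], newtons=20)

```text
clock: 1.55
tool_pos: [0.3995, -0.1335, 0.36]
eef_rot: [0.708, 0.707, -0.0, 0.001]
contact_force: [2.0, 0.1, 0.0]
opening: 0.004
finger_force: 0.0
```

```bash
python3 - <<'E'
from h import *
go([.538,.26,.36],[.538,.205,.22],[.538,.18,.22])
E
```

```text
rotvec [ 0.04  0.04 -0.09] pos [ 0.3995 -0.1335  0.36  ] F [2.  0.1 0. ] op 0.004 t 1.55
[0.538, 0.26, 0.36] -> cm [ 3.937e+01  1.379e+01 -2.000e-02]
[0.538, 0.205, 0.22] -> cm [33.88 13.79 13.99]
[0.538, 0.18, 0.22] -> cm [31.38 13.79 13.99]
```

carry_out(rows=[[[39.4,13.8,0],[0,0,0],1],[[39.4,13.8,0],[0,0,0],1],[[39.4,13.8,0],[0,0,0],1],[[39.4,13.8,0],[0,0,0],1],[[39.4,13.8,0],[0,0,0],1],[[39.4,13.8,0],[0,0,0],1],[[39.4,13.8,0],[0,0,0],1],[[39.4,13.8,0],[0,0,0],1],[[39.4,13.8,0],[0,0,0],1],[[39.4,13.8,0],[0,0,0],1],[[39.4,13.8,0],[0,0,0],1]])

```text
clock: 2.65
tool_pos: [0.5374, 0.2579, 0.3593]
eef_rot: [0.707, 0.707, -0.001, 0.0]
contact_force: [-0.2, -0.1, 0.8]
opening: 0.004
finger_force: 0.0
```

```bash
python3 - <<'E'
from h import *
go([.538,.215,.36],[.538,.215,.22],[.538,.175,.22])
E
```

```text
rotvec [-0.03  0.08 -0.05] pos [0.5374 0.2579 0.3593] F [-0.2 -0.1  0.8] op 0.004 t 2.65
[0.538, 0.215, 0.36] -> cm [-4.29  0.06 -0.06]
[0.538, 0.215, 0.22] -> cm [-4.27  0.07 13.94]
[0.538, 0.175, 0.22] -> cm [-8.27  0.07 13.94]
```

carry_out(rows=[[[-4.3,0,0],[0,0,0],1],[[-4.3,0,5],[0,0,0],1],[[-4.3,0,10],[0,0,0],1],[[-4.3,0,13.9],[0,0,0],1],[[-6.3,0,13.9],[0,0,0],1],[[-8.3,0,13.9],[0,0,0],1],[[-8.3,0,13.9],[0,0,0],1],[[-8.3,0,13.9],[0,0,0],1]])

```text
clock: 3.45
tool_pos: [0.5378, 0.1746, 0.2213]
eef_rot: [0.708, 0.706, 0.0, 0.0]
contact_force: [-0.3, -0.1, 0.3]
opening: 0.006
finger_force: 0.0
```

```bash
python3 - <<'E'
from h import *
pts=[]
rho=.18; t=.009
for th in list(np.arange(1.55,.05,-.1))+[.1,.07]:
    a=rho*np.cos(th)-.0025*np.sin(th)-t; z=rho*np.sin(th)+.0025*np.cos(th)
    p=H-EY*a+np.array([0,0,z]); pts.append(p.round(4).tolist())
go(*pts)
S=snap("scene");cv2.imwrite("pics/s2.png",S["image"][60:260,150:400,::-1])
E
```

```text
rotvec [ 0.05 -0.   -0.2 ] pos [0.5378 0.1746 0.2213] F [-0.3 -0.1  0.3] op 0.006 t 3.45
[0.5377, 0.143, 0.2205] -> cm [-3.16  0.    0.08]
[0.5379, 0.125, 0.2195] -> cm [-4.96  0.03  0.18]
[0.5381, 0.1072, 0.2167] -> cm [-6.74  0.05  0.46]
[0.5383, 0.0898, 0.2121] -> cm [-8.48  0.08  0.92]
[0.5385, 0.073, 0.2058] -> cm [-10.16   0.1    1.55]
[0.5387, 0.0568, 0.1979] -> cm [-11.78   0.13   2.34]
[0.5389, 0.0415, 0.1884] -> cm [-13.31   0.15   3.29]
[0.5391, 0.0273, 0.1774] -> cm [-14.73   0.18   4.39]
[0.5393, 0.0142, 0.165] -> cm [-16.04   0.2    5.63]
[0.5394, 0.0024, 0.1514] -> cm [-17.22   0.21   6.99]
[0.5395, -0.0079, 0.1367] -> cm [-18.25   0.22   8.46]
[0.5396, -0.0168, 0.121] -> cm [-19.14   0.24  10.03]
[0.5397, -0.024, 0.1046] -> cm [-19.86   0.25  11.67]
[0.5398, -0.0296, 0.0875] -> cm [-20.42   0.26  13.38]
[0.5398, -0.0334, 0.0699] -> cm [-20.8    0.26  15.14]
[0.5398, -0.0347, 0.061] -> cm [-20.93   0.26  16.03]
[0.5398, -0.0352, 0.0556] -> cm [-20.98   0.26  16.57]
```

View pics/s2.png

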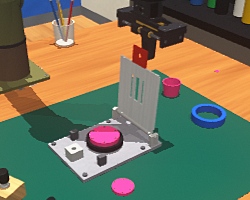

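The gripper is behind the leaf, at about (143,30) in the crop; the leaf is still upright. Now I swing it down step by step.

carry_out(rows=[[[-1.6,0,0],[0,0,0],1],[[-3.2,0,0.1],[0,0,0],1],[[-4.1,0,0.1],[0,0,0],1],[[-5,0,0.2],[0,0,0],1],[[-5.9,0,0.3],[0,0,0],1],[[-6.7,0,0.5],[0,0,0],1],[[-7.6,0,0.7],[0,0,0],1],[[-8.5,0,0.9],[0,0,0],1],[[-9.3,0,1.2],[0,0,0],1],[[-10.2,0.1,1.6],[0,0,0],1],[[-11,0.1,2],[0,0,0],1],[[-11.8,0.1,2.4],[0,0,0],1]])

```text
clock: 4.7
tool_pos: [0.538, 0.0566, 0.1962]
eef_rot: [0.708, 0.707, -0.001, -0.0]
contact_force: [0.3, 2.3, 1.0]
opening: 0.003
finger_force: 0.9
```

```bash
python3 - <<'E'
from h import *
pts=[]
rho=.18; t=.009
for th in list(np.arange(1.05,.05,-.1))+[.1,.06]:
    a=rho*np.cos(th)-.0025*np.sin(th)-t; z=rho*np.sin(th)+.0025*np.cos(th)
    p=H-EY*a+np.array([0,0,z]); pts.append(p.round(4).tolist())
go(*pts)
S=snap("scene");cv2.imwrite("pics/s3.png",S["image"][60:260,150:400,::-1])
E
```

```text
rotvec [-0.05  0.04 -0.06] pos [0.538  0.0566 0.1962] F [0.3 2.3 1. ] op 0.003 t 4.7
[0.5387, 0.0568, 0.1979] -> cm [ 0.02  0.07 -0.17]
[0.5389, 0.0415, 0.1884] -> cm [-1.51  0.09  0.78]
[0.5391, 0.0273, 0.1774] -> cm [-2.93  0.11  1.88]
[0.5393, 0.0142, 0.165] -> cm [-4.24  0.13  3.12]
[0.5394, 0.0024, 0.1514] -> cm [-5.42  0.15  4.48]
[0.5395, -0.0079, 0.1367] -> cm [-6.45  0.16  5.95]
[0.5396, -0.0168, 0.121] -> cm [-7.34  0.17  7.52]
[0.5397, -0.024, 0.1046] -> cm [-8.06  0.18  9.17]
[0.5398, -0.0296, 0.0875] -> cm [-8.62  0.19 10.88]
[0.5398, -0.0334, 0.0699] -> cm [-9.    0.2  12.64]
[0.5398, -0.0347, 0.061] -> cm [-9.12  0.2  13.53]
[0.5398, -0.0353, 0.0538] -> cm [-9.18  0.2  14.25]
```

View pics/s3.png

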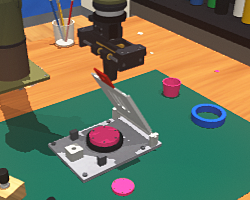

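The leaf is following, now at roughly 1 rad with the fingertips on its outer face. Continuing.

carry_out(rows=[[[-0.8,0.1,0.3],[0,0,0],1],[[-1.5,0.1,0.8],[0,0,0],1],[[-2.2,0.1,1.3],[0,0,0],1],[[-2.9,0.1,1.9],[0,0,0],1],[[-3.6,0.1,2.5],[0,0,0],1],[[-4.2,0.1,3.1],[0,0,0],1],[[-4.8,0.1,3.8],[0,0,0],1],[[-5.4,0.1,4.5],[0,0,0],1],[[-5.9,0.2,5.2],[0,0,0],1],[[-6.4,0.2,5.9],[0,0,0],1],[[-6.9,0.2,6.7],[0,0,0],1],[[-7.3,0.2,7.5],[0,0,0],1]])

```text
clock: 5.95
tool_pos: [0.5402, -0.0158, 0.121]
eef_rot: [0.707, 0.707, -0.0, -0.0]
contact_force: [0.1, 0.4, 0.6]
opening: 0.004
finger_force: 0.5
```

```bash
python3 - <<'E'
from h import *
pts=[]
rho=.18; t=.009
for th in [.45,.35,.25,.15,.1,.06]:
    a=rho*np.cos(th)-.0025*np.sin(th)-t; z=rho*np.sin(th)+.0025*np.cos(th)
    p=H-EY*a+np.array([0,0,z]); pts.append(p.round(4).tolist())
go(*pts)
E
```

```text
rotvec [-0.02  0.01 -0.06] pos [ 0.5402 -0.0158  0.121 ] F [0.1 0.4 0.6] op 0.004 t 5.95
[0.5396, -0.0168, 0.121] -> cm [-0.1  -0.06 -0.  ]
[0.5397, -0.024, 0.1046] -> cm [-0.82 -0.05  1.64]
[0.5398, -0.0296, 0.0875] -> cm [-1.38 -0.04  3.35]
[0.5398, -0.0334, 0.0699] -> cm [-1.76 -0.04  5.11]
[0.5398, -0.0347, 0.061] -> cm [-1.89 -0.04  6.  ]
[0.5398, -0.0353, 0.0538] -> cm [-1.95 -0.04  6.72]
```

carry_out(rows=[[[-0.5,0,0.8],[0,0,0],1],[[-0.8,0,1.6],[0,0,0],1],[[-1.1,0,2.4],[0,0,0],1],[[-1.3,0,3.2],[0,0,0],1],[[-1.5,0,4],[0,0,0],1],[[-1.6,0,4.7],[0,0,0],1],[[-1.7,0,5.3],[0,0,0],1],[[-1.8,0,5.8],[0,0,0],1],[[-1.9,0,6.2],[0,0,0],1],[[-1.9,0,6.5],[0,0,0],1],[[-1.9,0,6.7],[0,0,0],1],[[-1.9,0,6.8],[0,0,0],1]])

```text
clock: 7.15
tool_pos: [0.5403, -0.0345, 0.0536]
eef_rot: [0.707, 0.707, -0.0, 0.0]
contact_force: [-1.2, -0.2, 1.6]
opening: 0.003
finger_force: 0.7
```

```bash
python3 - <<'E'
from h import *
go([.5398,-.0353,.0535])
S=snap("scene");c=S["image"][120:240,180:320]; cv2.imwrite("pics/s4.png",cv2.resize(c,None,fx=4,fy=4,interpolation=cv2.INTER_CUBIC)[:,:,::-1])
E
```

```text
rotvec [-0.    0.02 -0.05] pos [ 0.5403 -0.0345  0.0536] F [-1.2 -0.2  1.6] op 0.003 t 7.15
[0.5398, -0.0353, 0.0535] -> cm [-0.08 -0.05  0.01]
```

View pics/s4.png

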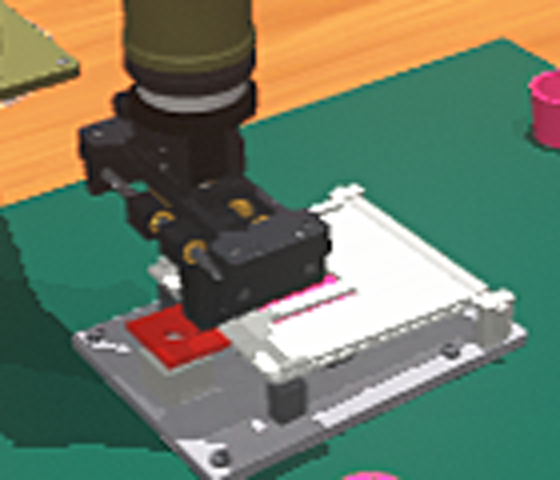

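The leaf is nearly down, with the red tab over the post (hole at crop (175,335)). A last light press, then up.

carry_out(rows=[[[0,0,0.1],[0,0,0],1],[[0,0,0.2],[0,0,0],1],[[0,0,0.3],[0,0,0],1]])

```text
clock: 7.5
tool_pos: [0.5404, -0.0346, 0.0513]
eef_rot: [0.707, 0.707, -0.0, 0.0]
contact_force: [-2.4, -0.8, 6.7]
opening: 0.005
finger_force: 3.3
```

```bash
python3 - <<'E'
from h import *
go([.54,-.0345,.14],[.5011,-.2924,.14])
E
```

```text
rotvec [ 0.02  0.05 -0.06] pos [ 0.5404 -0.0346  0.0513] F [-2.4 -0.8  6.7] op 0.005 t 7.5
[0.54, -0.0345, 0.14] -> cm [ 0.   -0.03 -8.87]
[0.5011, -0.2924, 0.14] -> cm [-25.79  -3.89  -8.85]
```

carry_out(rows=[[[0,0,-3],[0,0,0],1],[[0,0,-8.9],[0,0,0],1],[[0,0,-8.9],[0,0,0],0.4],[[-25.8,-3.9,-8.9],[0,0,0],0.4],[[-25.8,-3.9,-8.9],[0,0,0],0.4],[[-25.8,-3.9,-8.9],[0,0,0],0.4],[[-25.8,-3.9,-8.9],[0,0,0],0.4],[[-25.8,-3.9,-8.9],[0,0,0],0.4],[[-25.8,-3.9,-8.9],[0,0,0],0.4],[[-25.8,-3.9,-8.9],[0,0,0],0.4],[[-25.8,-3.9,-8.9],[0,0,0],0.4],[[-25.8,-3.9,-8.9],[0,0,0],0.4]])

```text
clock: 8.7
tool_pos: [0.502, -0.2894, 0.1399]
eef_rot: [0.706, 0.708, 0.001, -0.0]
contact_force: [-0.8, -0.1, 0.5]
opening: 0.602
finger_force: 0.0
```

```bash
python3 - <<'E'
from h import *
T=snap("top");S=snap("scene");W=snap("wrist")
b=blobs(W["image"],(0,180,60),(6,255,255)); print(b); print("predicted",proj(W,[.5011,-.2924,.07]))
for c,s in b: print(plane(W,*c,.07).round(4))
# leaf tab: red in top and scene
for n,d in (("top",T),("scene",S)):
    for c,s in blobs(d["image"],(0,170,80),(8,255,255)): print(n,c,s,plane(d,*c,.053).round(4))
print("exp tab ctr",proj(T,POST+[0,0,.014]),proj(S,POST+[0,0,.014]))
c=T["image"][195:235,280:325]; t=cv2.resize(c,None,fx=8,fy=8,interpolation=cv2.INTER_CUBIC)
c=W["image"]; c=cv2.resize(c,None,fx=.83,fy=.83); 
o=np.zeros((320,785,3),np.uint8); o[:,:360]=t; o[:319,360:785]=cv2.resize(c,(425,319)); cv2.imwrite("pics/tw.png",o[:,:,::-1])
go([.5011,-.2924,.0513])
E
```

```text
[([254.45, 210.42], [238, 190, 35, 42, 1101])]
predicted [252.57475571 210.79776923]
[ 0.5025 -0.2921  0.07  ]
top [243.5, 96.2] [241, 94, 6, 5, 20] [0.8788 0.0969 0.053 ]
top [298.33, 212.91] [291, 205, 15, 17, 221] [ 0.5397 -0.0565  0.053 ]
top [386.19, 226.19] [381, 222, 11, 9, 68] [ 0.5019 -0.2988  0.053 ]
top [100.0, 371.94] [96, 368, 9, 9, 67] [0.1176 0.4783 0.053 ]
scene [304.87, 36.83] [299, 24, 13, 26, 266] [-0.5828  1.1441  0.053 ]
scene [432.75, 71.19] [421, 46, 26, 49, 718] [0.2256 1.2213 0.053 ]
scene [219.97, 72.79] [218, 61, 5, 24, 33] [-0.325   0.4283  0.053 ]
scene [224.19, 203.27] [212, 196, 25, 16, 221] [ 0.5423 -0.0589  0.053 ]
scene [126.12, 224.09] [120, 217, 13, 15, 151] [ 0.4793 -0.2886  0.053 ]
scene [372.0, 278.0] [369, 276, 7, 5, 27] [0.9282 0.0552 0.053 ]
exp tab ctr [299.48260766 212.75324346] [223.47676445 203.30526138]
rotvec [ 0.02 -0.03  0.13] pos [ 0.5018 -0.2904  0.1399] F [-0.  -0.4  0.8] op 0.6 t 8.85
[0.5011, -0.2924, 0.0513] -> cm [-0.2  -0.07  8.86]
```

View pics/tw.png

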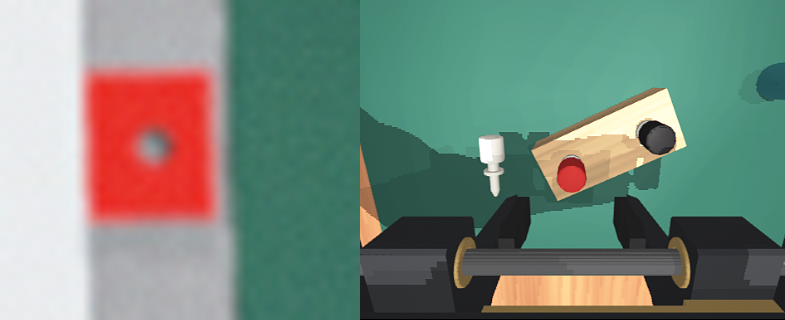

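The left part shows the tab level with its hole at crop (153,147), i.e. over the post; the wrist view confirms the red knob at (0.502,-0.292), within 1–2 mm of the triangulation. Descend and grip.

carry_out(rows=[[[-0.2,0,4],[0,0,0],0.4],[[-0.2,0,7],[0,0,0],0.4],[[-0.2,0,8.8],[0,0,0],0.4],[[-0.2,0,8.8],[0,0,0],0.4],[[-0.2,0,8.8],[0,0,0],1],[[-0.2,0,8.8],[0,0,0],1],[[-0.2,0,8.8],[0,0,0],1],[[-0.2,0,8.8],[0,0,0],1],[[-0.2,0,8.8],[0,0,0],1]], newtons=35)

```text
clock: 9.75
tool_pos: [0.5018, -0.2946, 0.0527]
eef_rot: [0.707, 0.707, 0.0, 0.001]
contact_force: [-1.1, 0.5, 5.2]
opening: 0.284
finger_force: 35.0
```

```bash
python3 - <<'E'
from h import *
go([.5018,-.2922,.13],[.5400,-.0592,.13])
E
```

```text
rotvec [ 0.1   0.05 -0.06] pos [ 0.5018 -0.2946  0.0527] F [-1.1  0.5  5.2] op 0.284 t 9.75
[0.5018, -0.2922, 0.13] -> cm [ 0.23  0.01 -7.73]
[0.54, -0.0592, 0.13] -> cm [23.53  3.81 -7.74]
```

carry_out(rows=[[[0,0,-2],[0,0,0],1],[[0,0,-4],[0,0,0],1],[[0,0,-7],[0,0,0],1],[[0,0,-7.7],[0,0,0],1],[[4,0.6,-7.7],[0,0,0],1],[[8,1.2,-7.7],[0,0,0],1],[[12,1.9,-7.7],[0,0,0],1],[[16,2.6,-7.7],[0,0,0],1],[[20,3.3,-7.7],[0,0,0],1],[[23.4,3.8,-7.7],[0,0,0],1],[[23.4,3.8,-7.7],[0,0,0],1],[[23.4,3.8,-7.7],[0,0,0],1]])

```text
clock: 10.95
tool_pos: [0.539, -0.0597, 0.1282]
eef_rot: [0.707, 0.708, -0.001, -0.0]
contact_force: [-0.3, -0.5, -0.3]
opening: 0.28
finger_force: 35.0
```

```bash
python3 - <<'E'
from h import *
S=snap("scene");W=snap("wrist")
go([.5400,-.0612,.1])
p=np.array(r.get_state()["tool_pos"])
pin=p+[0,.002,.0187-.028-.0014]  # origin
print("pred org/tip S",proj(S,pin),proj(S,pin-[0,0,.028]),"W",proj(W,pin),proj(W,pin-[0,0,.028]),"hole S",proj(S,[.5401,-.0595,.053]),"W",proj(W,[.5401,-.0595,.053]))
c=S["image"][140:240,170:290]; t=cv2.resize(c,None,fx=4,fy=4,interpolation=cv2.INTER_CUBIC)
c=W["image"][130:330,150:350]; w=cv2.resize(c,(300,300),interpolation=cv2.INTER_CUBIC)
o=np.zeros((400,780,3),np.uint8); o[:,:480]=t; o[:300,480:]=w; cv2.imwrite("pics/sw.png",o[:,:,::-1])
E
```

```text
rotvec [-0.08  0.08 -0.16] pos [ 0.5387 -0.062   0.1281] F [-0.1  0.4 -1. ] op 0.282 t 11.05
[0.54, -0.0612, 0.1] -> cm [0.08 0.14 2.81]
pred org/tip S [221.38705845 181.39348714] [222.13826505 190.85830007] W [253.29005168 240.92959971] [253.56089088 221.93147521] hole S [223.53477966 202.92597072] W [255.70056864 203.10198502]
```

View pics/sw.png

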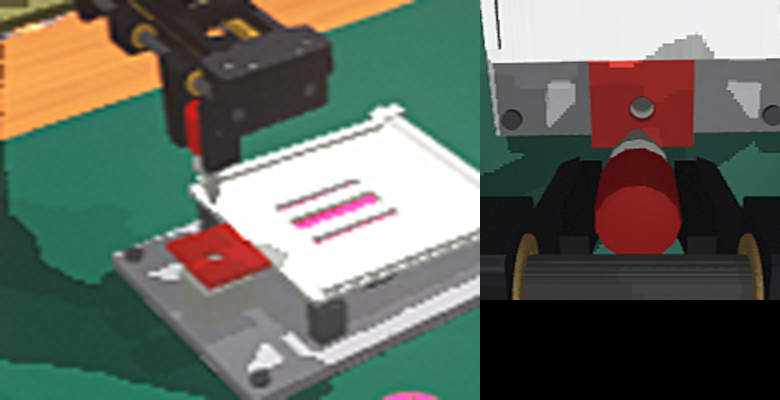

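Left shows pin hanging upright, tip at scene (222.2,190.2), hole at scene (223.5,204.2). Right (wrist): tip at (255.3,217.3), hole at (258,201.3).

```bash
python3 - <<'E'
from h import *
S=snap("scene");W=snap("wrist")
print(tri([(S,222.2,190.2),(W,255.3,217.3)]),tri([(S,223.5,204.2),(W,258,201.3)]))
print("W planes tip/hole",plane(W,255.3,217.3,.081),plane(W,258,201.3,.053),"S",plane(S,222.2,190.2,.0905),plane(S,223.5,204.2,.053))
J=np.array([proj(W,np.array([.54,-.06,.0905])+d)-proj(W,[.54,-.06,.0905]) for d in np.eye(3)*.001]);print(J)
go([.5400,-.0612,.1])
E
```

```text
[ 0.53904053 -0.05850076  0.0905874 ] [ 0.54169686 -0.06034201  0.05023784]
W planes tip/hole [ 0.5398278  -0.06115339  0.081     ] [ 0.54188259 -0.05912941  0.053     ] S [ 0.53766055 -0.05914503  0.0905    ] [ 0.5446666  -0.06227418  0.053     ]
[[ 1.55716149 -0.00199086]
 [-0.00174444 -1.45026074]
 [ 0.00167353  0.58967294]]
rotvec [-0.05  0.07 -0.2 ] pos [ 0.5389 -0.0622  0.1283] F [ 0.4 -0.8 -1.1] op 0.279 t 11.15
[0.54, -0.0612, 0.1] -> cm [0.1  0.12 2.83]
```

carry_out(rows=[[[-0.15,0.2,0],[0,0,0],1],[[-0.15,0.2,1],[0,0,0],1],[[-0.15,0.2,2],[0,0,0],1],[[-0.15,0.2,3],[0,0,0],1],[[-0.15,0.2,3.4],[0,0,0],1],[[-0.15,0.2,3.8],[0,0,0],1],[[-0.15,0.2,4.1],[0,0,0],1],[[-0.15,0.2,4.3],[0,0,0],1],[[-0.15,0.2,4.3],[0,0,0],1]])

```text
clock: 12.05
tool_pos: [0.5413, -0.0618, 0.0856]
eef_rot: [0.707, 0.707, -0.0, 0.0]
contact_force: [-0.6, -0.8, -1.4]
opening: 0.279
finger_force: 35.0
```

```bash
python3 - <<'E'
from h import *
go([.5407,-.0637,.0525])
print(np.round(r.get_state()["moment"],2))
S=snap("scene");W=snap("wrist")
c=S["image"][160:240,180:280]; t=cv2.resize(c,None,fx=4,fy=4,interpolation=cv2.INTER_CUBIC)
c=W["image"][130:330,150:350]; w=cv2.resize(c,(400,400),interpolation=cv2.INTER_CUBIC)
o=np.zeros((400,800,3),np.uint8); o[:320,:400]=t; o[:,400:]=w; cv2.imwrite("pics/sw2.png",o[:,:,::-1])
E
```

```text
rotvec [-0.    0.01 -0.04] pos [ 0.5413 -0.0618  0.0856] F [-0.6 -0.8 -1.4] op 0.279 t 12.05
[0.5407, -0.0637, 0.0525] -> cm [-0.19 -0.06  3.31]
[-0.08 -0.07 -0.02]
```

View pics/sw2.png

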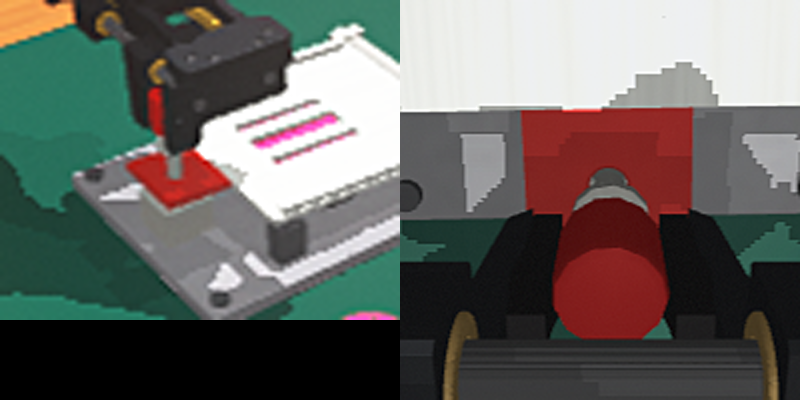

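The pin tip is in the leaf hole (shank centred at x 608 on the tab in the right half, no force). Continue through to the post.

carry_out(rows=[[[-0.1,0,0.4],[0,0,0],1],[[-0.1,0,0.8],[0,0,0],1],[[-0.1,0,1.1],[0,0,0],1],[[-0.1,0,1.4],[0,0,0],1],[[-0.1,0,1.4],[0,0,0],1]])

```text
clock: 12.65
tool_pos: [0.5411, -0.0629, 0.0712]
eef_rot: [0.707, 0.707, -0.0, -0.0]
contact_force: [-0.6, 0.1, -1.1]
opening: 0.279
finger_force: 35.0
```

```bash
python3 - <<'E'
from h import *
go([.5407,-.0627,.0525]); print(np.round(r.get_state()["moment"],2))
E
```

```text
rotvec [-0.04  0.01 -0.05] pos [ 0.5411 -0.0629  0.0712] F [-0.6  0.1 -1.1] op 0.279 t 12.65
[0.5407, -0.0627, 0.0525] -> cm [ 0.02 -0.03  1.87]
[-0.01 -0.05 -0.07]
```

carry_out(rows=[[[0,0,0.3],[0,0,0],1],[[0,0,0.6],[0,0,0],1],[[0,0,0.9],[0,0,0],1],[[0,0,1.1],[0,0,0],1],[[0,0,1.3],[0,0,0],1],[[0,0,1.5],[0,0,0],1],[[0,0,1.5],[0,0,0],1]])

```text
clock: 13.35
tool_pos: [0.5414, -0.063, 0.057]
eef_rot: [0.707, 0.707, -0.0, 0.0]
contact_force: [-1.2, -0.6, 4.1]
opening: 0.279
finger_force: 35.0
```

```bash
python3 - <<'E'
from h import *
go([.5407,-.0627,.0525]); print(np.round(r.get_state()["moment"],2))
E
```

```text
rotvec [ 0.02  0.04 -0.05] pos [ 0.5414 -0.063   0.057 ] F [-1.2 -0.6  4.1] op 0.279 t 13.35
[0.5407, -0.0627, 0.0525] -> cm [ 0.03 -0.07  0.45]
[-0.04  0.1  -0.03]
```

carry_out(rows=[[[0,0,0.2],[0,0,0],1],[[0,0,0.4],[0,0,0],1],[[0,0,0.5],[0,0,0],1],[[0,0,0.6],[0,0,0],1],[[0,0,0.6],[0,0,0],1]], newtons=50)

```text
clock: 13.85
tool_pos: [0.5415, -0.0632, 0.0534]
eef_rot: [0.707, 0.707, -0.0, 0.001]
contact_force: [-5.8, -0.8, 27.5]
opening: 0.279
finger_force: 50.0
```

```bash
python3 - <<'E'
from h import *
go([.5407,-.0627,.0525]); print(np.round(r.get_state()["moment"],2))
E
```

```text
rotvec [ 0.1   0.13 -0.05] pos [ 0.5415 -0.0632  0.0534] F [-5.8 -0.8 27.5] op 0.279 t 13.85
[0.5407, -0.0627, 0.0525] -> cm [ 0.05 -0.08  0.09]
[-0.14  1.22  0.06]
```

carry_out(rows=[[[0,-0.05,0],[0,0,0],1],[[0,-0.1,-0.05],[0,0,0],1],[[0,-0.1,-0.05],[0,0,0],1],[[0,-0.1,-0.05],[0,0,0],1]])

```text
clock: 14.25
tool_pos: [0.5415, -0.0632, 0.0535]
eef_rot: [0.707, 0.707, 0.001, 0.002]
contact_force: [-3.9, -1.1, 21.3]
opening: 0.278
finger_force: 50.0
```

```bash
python3 - <<'E'
from h import *
go([.5407,-.0627,.0525]); print(np.round(r.get_state()["moment"],2))
S=snap("scene");W=snap("wrist")
c=S["image"][160:240,180:280]; t=cv2.resize(c,None,fx=4,fy=4,interpolation=cv2.INTER_CUBIC)
c=W["image"][130:330,150:350]; w=cv2.resize(c,(400,400),interpolation=cv2.INTER_CUBIC)
o=np.zeros((400,800,3),np.uint8); o[:320,:400]=t; o[:,400:]=w; cv2.imwrite("pics/sw3.png",o[:,:,::-1])
E
```

```text
rotvec [ 0.19  0.09 -0.06] pos [ 0.5415 -0.0632  0.0535] F [-3.9 -1.1 21.3] op 0.278 t 14.25
[0.5407, -0.0627, 0.0525] -> cm [ 0.05 -0.08  0.1 ]
[-0.23  0.69 -0.  ]
```

View pics/sw3.png

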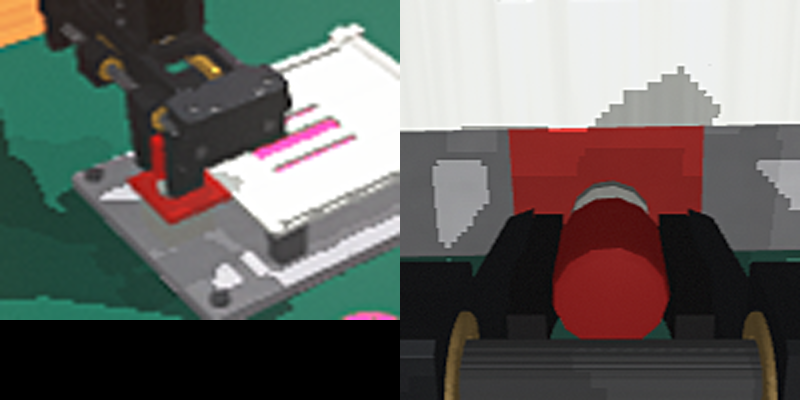

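Collar sits on the tab (scene crop (178,190)); front tab corner at about crop (175,221). I check the leaf's angle by where the tab's red edge should project.

```bash
python3 - <<'E'
from h import *
S=snap("scene");EX=np.array([1,.012,0])
print(blobs(S["image"],(0,170,80),(8,255,255))[2:5])
for th in (0,.02,.055):
  for sx in (.026,-.026):
    p=H-EY*(.217*np.cos(th)-.0025*np.sin(th))+EX*sx+np.array([0,0,.217*np.sin(th)+.0025*np.cos(th)])
    b=H-EY*.17*np.cos(th)+EX*sx+np.array([0,0,.17*np.sin(th)+.0025])
    print(th,sx,proj(S,p).round(1),proj(S,b).round(1))
m=cv2.inRange(cv2.cvtColor(S["image"],cv2.COLOR_RGB2HSV),(0,150,60),(8,255,255))[190:225,200:245]
for i,row in enumerate(m): 
    if row.any(): print(190+i,200+np.flatnonzero(row)[[0,-1]])
go()
E
```

```text
[([223.24, 206.95], [212, 194, 25, 22, 168]), ([372.0, 278.0], [369, 276, 7, 5, 27])]
0 0.026 [221.5 214.5] [237.6 207.7]
0 -0.026 [211.  204.2] [226.8 197.8]
0.02 0.026 [221.4 213.1] [237.5 206.6]
0.02 -0.026 [210.9 202.8] [226.7 196.8]
0.055 0.026 [221.3 210.6] [237.5 204.7]
0.055 -0.026 [210.8 200.4] [226.6 194.9]
194 [217 220]
195 [217 220]
196 [217 220]
197 [218 220]
198 [218 220]
199 [218 220]
200 [218 220]
201 [218 220]
202 [218 220]
203 [215 231]
204 [213 232]
205 [212 234]
206 [213 235]
207 [214 236]
208 [215 237]
209 [216 236]
210 [217 234]
211 [218 232]
212 [219 230]
213 [220 227]
214 [221 225]
215 [222 223]
rotvec [ 0.19  0.09 -0.06] pos [ 0.5415 -0.0632  0.0535] F [-3.4 -0.6 21.6] op 0.281 t 14.4
```

The tab's lower edge moved from row 211 to 215, as predicted for going from 0.055 to 0 rad: the leaf is shut. The push is steady at 21 N.

```bash
python3 -c "
from plant import r
print(r.finish_job())"
```

```text
the job is handed in; nothing more can be done
None
```

The job is handed in: the leaf is swung down and fully shut, and the red-knob pin is through the tab into the post, still gripped and pressed down with about 21 N.

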